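# Hold the mixer lid at its halfway mark

### The job

Slide the mixer lid with its flat stirring blade straight up out of the slotted stand, put it fully down into the slot of the bench mixer, then twist it clockwise (seen from above) until its pointers stand at the halfway lines on the mixer's top, without going on to the lock bumps where it would click in. The lid is spring-returned, so finish while still gripping it, holding it seated and steady at the halfway lines. Leave the ink bottle, the brass weight and the tape roll where they are.

Things in the scene. Friction and masses are not known exactly. Their poses are not given: they have to be found in the camera images.
- lid_fin (a point): Centre of the upright black grip fin of the loose lid (about 0.16 kg): 44 mm long (its x axis), 10 mm thick (y), 40 mm high (z, up). Grip it across its thickness from above. Below it is an aluminium disc, 60 mm across, 6 mm thick, its top 20 mm below this point; two pointers, 6 mm wide, stick out of it along +x and -x to a radius of 38 mm. The lid is the same turned half round.
- lid_blade (a point): Middle of the rounded bottom edge of the lid's blade, straight below lid_fin: 70 mm below it, 44 mm below the disc's underside. Under the disc is a round hub, 16 mm across and 11 mm long, then the flat steel blade in the fin's plane: 42 mm wide (x), 5 mm thick (y).
- stand: Fixed grey slotted stand, left or right of the mixer; origin at the centre of its underside, z up; base 90 x 64 mm, block 72 x 44 mm, 60 mm high. Its slot runs along its x axis, 46 x 8 mm, open at the top, with a 20 mm opening in the middle for the hub. At the start the lid's disc rests on its top, the blade in the slot, the lid's x axis along the stand's.
- mixer: Fixed grey bench mixer, a hollow box 110 x 110 x 62 mm, origin at the centre of its underside, z up. In its 6 mm aluminium top is a slot along its x axis, 47 x 10 mm. The blade enters with the lid's x axis along the mixer's (either way round); fully down, the disc rests on the top and lid_fin is 88 mm above this origin. The dial and lamp on its -x face play no part.
- mixer_mouth (a point): Centre of the slot, on the mixer's top surface (62 mm above the table), where a 20 mm square opening takes the hub. The vertical through it is the turning axis. The seated lid turns clockwise from above; once turned, the blade is caught below the top plate (4 mm of play upward).
- half_mark (a point): Point on one of the two opposite halfway lines, raised dark lines on the mixer's top 40 degrees clockwise from the slot, 46 mm from the axis. Its x axis points outward: at halfway the lid's x axis is parallel to it (either way round). A dot marks 0 degrees. Pointers meet the steel lock bumps at about 55 degrees and click in behind them at about 75; end stops follow.
- drive_ring (a joint): Ring inside the mixer that the blade turns, rad, 0 at rest, growing clockwise from above up to 1.35. The blade has about 0.13 rad of play in it: at the halfway lines (lid turned 0.70 rad) it reads about 0.57. A spring turns ring and lid back towards 0 (about 0.03 N m at rest, 0.08 N m at halfway).
- ink_bottle: Bystander: ink bottle, 44 mm wide, 90 mm high, origin at the centre of its underside.
- weight: Bystander: brass check weight, 28 mm wide, 46 mm high, origin at the centre of its underside.
- tape: Bystander: roll of masking tape lying flat, 103 mm wide, 24 mm high, origin at the centre of its underside.
Mind the look-alikes: they are no part of the job. What is shaped like the part that bears lid_fin but blue is not meant.

How it is judged:
On the way, in this order (a step that is already met when the one before it is completed fails the run):
1. the lid is lifted clear of the stand, its blade out of the slot, and hangs upright (z of lid_fin in the frame of stand above 0.132 m and angle between lid_fin's own z axis and vertical below 0.3 rad), for 0.1 s.
2. the lid is seated in the mixer's slot: fully down within 2.5 mm and centred within 6 mm (z of lid_fin in the frame of mixer below 0.0905 m and horizontal distance between lid_fin and mixer_mouth below 0.006 m and angle between lid_fin's own z axis and vertical below 0.1 rad), for 0.2 s.
At the end, for the whole second after the job is handed in: Lid seated in the mixer (down within 2.5 mm, centred within 6 mm, tilt under 0.1 rad), turned to the halfway lines within 0.14 rad (8 degrees), drive ring turned past 0.35 rad and still (under 0.1 rad/s), fingers still gripping the lid with more than 1 N (all of step 2 and angle between the x axis of lid_fin and the x axis of half_mark, either way round below 0.14 rad and value of joint drive_ring above 0.35 rad and velocity of joint drive_ring between -0.1 and 0.1 rad/s and contact force between the fingers and lid above 1 N); the arm keeps its last pose, push and grip.
It fails at once if the lid is twisted on to the lock bump (drive ring past 1.0 rad) (value of joint drive_ring above 1 rad).
It fails at once if the ink bottle is moved more than 3 cm (distance of ink_bottle from where it was at the start of the episode above 0.03 m).
It fails at once if the brass weight is moved more than 3 cm (distance of weight from where it was at the start of the episode above 0.03 m).
It fails at once if the tape roll is moved more than 3 cm (distance of tape from where it was at the start of the episode above 0.03 m).
It also fails if it takes over 40 s, if anything falls off the work surface, if the arm or the gripper's body presses on something with over 40 N, if the wrist force passes 120 N, or if a joint passes its speed limit or range.

### The arm

A 6-joint arm with a two-finger parallel gripper is mounted at the origin on a cart in front of the work surface, level with it; the furniture and walls round the work are solid. World frame = base frame: x ahead of the robot, y to its left, z up, the work surface at z = 0. Lengths are in m, angles in rad, forces in N, time in s.
With the tool pointing down it reaches from about 0.375 to 0.9 m from the base axis. Payload 3.1 kg.
Tool frame: the origin (TCP) lies at the very end of the fingers, on their centre line; the grasp point (between the pads) lies 19 mm behind it (robot.hold_point_z is the z of the grasp point in the tool frame, in m); z points along the fingers, y is the direction in which the jaws open and shut (so a half turn about z gives the same grasp; the last joint's range is limited). The gripper opens to 87 mm and grips with 3 to 60 N. Pads are 19 mm wide; open, the fingers measure 117 mm over their backs; the gripper's body (75 mm by 190 mm) begins 51 mm behind the grasp point.
Start: joints at [-1.492, 0.527, 1.433, -0, 1.181, -0.178], TCP at [0.159, -0.604, 0.223] pointing down, gripper open.
Joint ranges: [-3.08, 3.08], [-0.75, 2.2], [0.22, 2.44], [-1.43, 4.57], [0, 2.65], [-2.85, 2.85]. Speed limits (rad/s): [2.79, 2.79, 3.14, 3.14, 3.14, 3.14].

### API

Orientations are given as a unit quaternion [x, y, z, w].
In Python, from rig import robot, viewer, spotter gives the robot as it stands.
- The arm moves only by the shell command python3 -m crank 'ROWS' [FORCE]. ROWS is text: rows parted by semicolons, each of 7 numbers parted by spaces: the turn, a rotation vector about the tool's x, y, z in units of 5 degrees (1.0 is 5 degrees), then the shift along the tool's x, y, z in units of 40 mm (1.0 is 40 mm), then the gripper's target within -1 to 1 (shut at 1, half-way at 0, fully open at -1). A call has 1 to 5 rows; each row shifts and turns the pose as measured when the row begins, along the tool's axes as they then stand; what a row does not reach is not made up. A row lasts 1/8 s, in which the tool goes at most 62.5 mm and 10.7 degrees, less where a joint would pass 70% of its speed; a pose out of reach is approached as far as the arm can. A call is refused whole if a number of a shift passes 1 or a number of a turn 1, either way. A call with a gripper value outside its range is refused whole. The fingers move at their own pace and stop on an object; FORCE is the grip in N (left out, the last holds). Time passes only in rows, so rows that do not move let the fingers close. It gives the time, the measured TCP pose, the force and the opening at its end, in the units of the state.
- robot.get_obs(): the state, without advancing time (a new reading comes with each control period).
- viewer.camera(name): name is "scene" or "top" or "wrist"; returns a dict with "img" (420x560x3 uint8, red, green, blue), "camera_matrix" (3x3 intrinsics, pixels), "xyz" and "attitude" of the camera in the world. Camera axes: x right, y down, z forward; pixel columns grow to the right and rows downward; lengths in m; the calibration is good to about 2 mm. A picture is of the moment at which its call begins. There is no depth.
- robot.hand_in(): hands the job in, once; it reports no verdict.
Trained networks look in a picture, given as the dict that the camera call returned (one of the last four; its "shot" number tells which), for a name from the list of things; names that differ only in an ending like _2 or _b are one class to them, and where a whole thing is asked for, a point or a joint stands for the part that bears it (a point fixed in the world has none). Each returns a list of dicts, best first, with "score" (0 to 1); they miss things now and then, are a little off and sometimes report something else, mostly with a low value. They report only what shows in the picture. A call takes as long as a camera call. They do not tell look-alikes from the thing itself.
- spotter.boxes_of(name, picture): "at" ([x, y, z] in m, in the coordinates of the camera as it stood for that picture, good to about 4 mm: the middle of the surface that is visible of it).
The state is a dict: "time": time; "q": joint angles; "joint_velocities": joint speeds; "joint_torque": joint torques, N m; "position": TCP position; "tool_rot": TCP orientation; "ft_force": force on the tool from outside, world axes, zero at the start; "moment": the same for the moment, N m; "grip_width": finger opening in m.
Only numpy, scipy, OpenCV 4.12 (cv2) and the standard library are available. Lean on these libraries where they do the work, as an engineer would, in place of code of your own. Each camera call takes 0.05 s, during which the arm holds its last target.

## Working session

There is one attempt and no reset: what is moved stays moved. The work goes in short steps, Python scripts to look and compute and a shell command to move; the robot and the scene stay as the last step left them, time stands still between calls to the robot, and variables do not carry over. Pictures are saved under pics/ and viewed, and the job is handed in when it is done.

```bash
ls; mkdir -p pics; cat > h.py <<'E'
from rig import robot, viewer, spotter
import numpy as np, cv2
from scipy.spatial.transform import Rotation as R
def snap(name,fn):
    p=viewer.camera(name); cv2.imwrite('pics/'+fn,p['img'][:,:,::-1]); return p
def w(p,at): return R.from_quat(p['attitude']).apply(at)+np.array(p['xyz'])
def px(p,X):
    c=R.from_quat(p['attitude']).inv().apply(np.array(X)-np.array(p['xyz'])); u=np.array(p['camera_matrix'])@c; return u[:2]/u[2]
def ray(p,u,v,z):
    d=R.from_quat(p['attitude']).apply(np.linalg.inv(np.array(p['camera_matrix']))@[u,v,1]); o=np.array(p['xyz']); return o+d*(z-o[2])/d[2]
E
python3 - <<'E'
from h import *
np.set_printoptions(precision=4,suppress=True)
for c in ['top','scene']:
    p=snap(c,c+'1.png'); print(c,p['xyz'],p['attitude'])
    for n in ['lid_fin','stand','mixer','ink_bottle','weight','tape']:
        for d in spotter.boxes_of(n,p)[:4]:
            X=w(p,d['at']); print(n,round(d['score'],2),X,px(p,X).round(0),{k:v for k,v in d.items() if k not in('at','score')})
print(robot.get_obs())
E
```

```text
pics
top [0.4472 0.0085 0.9754] [-0.7006  0.7117 -0.0312  0.0406]
lid_fin 0.9 [ 0.4755 -0.2004  0.0646] [369. 240.] {}
lid_fin 0.8 [ 0.3869 -0.0756  0.051 ] [315. 279.] {}
lid_fin 0.2 [ 0.4675 -0.1839  0.0101] [357. 244.] {}
stand 0.58 [ 0.4677 -0.1825  0.0087] [356. 244.] {}
mixer 0.61 [0.4487 0.1651 0.062 ] [210. 254.] {}
weight 0.55 [0.3708 0.0122 0.0321] [277. 286.] {}
weight 0.23 [0.4448 0.1662 0.0611] [210. 256.] {}
tape 0.56 [ 0.6692 -0.0198  0.0224] [288. 162.] {}
scene [0.1489 0.4765 0.6866] [-0.3128  0.8741 -0.3533  0.1154]
lid_fin 0.9 [ 0.4682 -0.1892  0.0708] [350. 170.] {}
lid_fin 0.62 [ 0.3871 -0.0704  0.0535] [351. 222.] {}
stand 0.63 [ 0.4609 -0.1788  0.029 ] [348. 188.] {}
mixer 0.85 [0.4343 0.1868 0.0607] [250. 290.] {}
ink_bottle 0.83 [0.5744 0.0844 0.0573] [232. 221.] {}
ink_bottle 0.57 [ 0.4712 -0.1922  0.0684] [349. 170.] {}
weight 0.68 [0.367  0.0171 0.0282] [334. 261.] {}
tape 0.7 [ 0.6707 -0.0203  0.0204] [234. 186.] {}
{'time': 0.7, 'q': array([-1.4915,  0.5275,  1.4327,  0.    ,  1.1814, -0.1785]), 'joint_velocities': array([-0.0001,  0.0002, -0.0032,  0.001 ,  0.0021, -0.001 ]), 'joint_torque': array([ -0.0012, -43.9866, -17.6948,   0.0633,   0.0503,  -0.    ]), 'position': array([ 0.1594, -0.6043,  0.2226]), 'tool_rot': array([0.9917, 0.1285, 0.    , 0.    ]), 'ft_force': array([ 0.4891, -0.3998,  0.2722]), 'moment': array([ 0.0725, -0.0198,  0.0183]), 'grip_width': 0.08693986467125886}
```

```bash
python3 - <<'E'
import cv2,numpy as np
a=cv2.imread('pics/top1.png'); b=cv2.imread('pics/scene1.png')
c=cv2.resize(a[200:310,160:410],(800,352),interpolation=cv2.INTER_CUBIC); cv2.imwrite('pics/topc.png',c)
E
```

```text
(no output)
```

View pics/scene1.png

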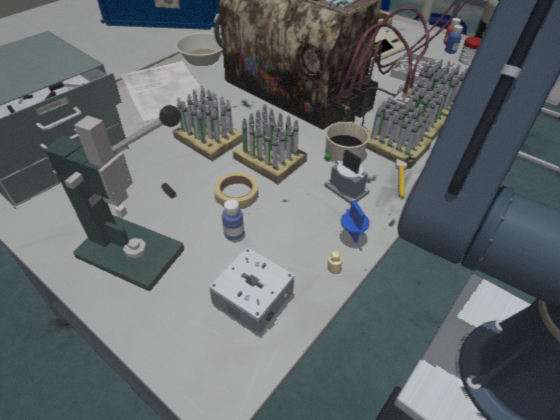

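View pics/topc.png

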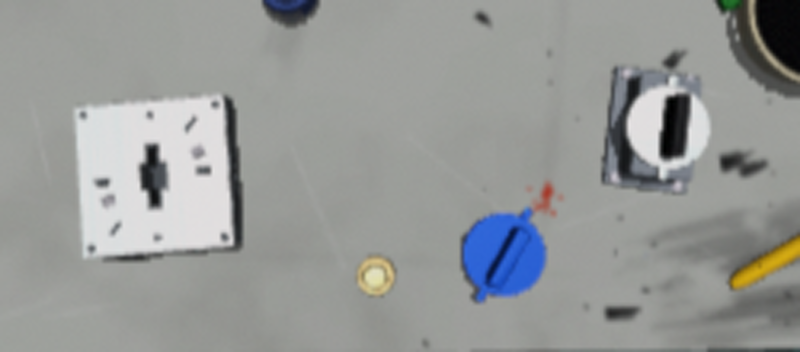

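Two lid-shaped candidates appear in the top picture. At (369,240) is a black fin on an aluminium disc sitting in the stand. At (315,279) is an all-blue one. The first fits the description and the blue one is the look-alike, which the crop confirms. Next I measure the poses more precisely.

```bash
python3 - <<'E'
from h import *
np.set_printoptions(precision=4,suppress=True)
p=snap('top','top2.png'); g=cv2.cvtColor(p['img'],cv2.COLOR_RGB2GRAY)
# fin: dark blob near 369,240
def blob(x0,y0,x1,y1,th,z):
    m=(g[y0:y1,x0:x1]<th).astype(np.uint8)
    n,l,s,c=cv2.connectedComponentsWithStats(m)
    for i in range(1,n):
        if s[i,4]>8:
            v,u=np.nonzero(l==i); P=np.array([ray(p,a+x0,b+y0,z)[:2] for a,b in zip(u,v)])
            e,V=np.linalg.eigh(np.cov(P.T)); print(s[i],P.mean(0),(c[i]+[x0,y0]),'ang',np.degrees(np.arctan2(V[1,1],V[0,1])),np.sqrt(e*12))
print('fin');blob(362,228,378,254,60,.106)
print('slot');blob(200,242,218,268,90,.062)
print('mug',ray(p,411,219,.08))
m=(g[215:295,175:245]>200).astype(np.uint8)
n,l,s,c=cv2.connectedComponentsWithStats(m);i=1+np.argmax(s[1:,4])
cn,_=cv2.findContours((l==i).astype(np.uint8),cv2.RETR_EXTERNAL,cv2.CHAIN_APPROX_NONE)
r=cv2.minAreaRect(cn[0]);b=cv2.boxPoints(r)+[175,215];W=np.array([ray(p,*q,.062) for q in b]);print('mixer',b,W,W.mean(0),'edges',[np.degrees(np.arctan2(*(W[k]-W[k-1])[[1,0]])) for k in range(4)])
big=lambda y0,y1,x0,x1,f:cv2.imwrite('pics/'+f,cv2.resize(p['img'][y0:y1,x0:x1,::-1],None,fx=9,fy=9,interpolation=cv2.INTER_CUBIC))
big(210,270,340,428,'finc.png')
E
```

```text
fin
[  5   2   8  19 127] [ 0.476  -0.1941] [370.4409 238.874 ] ang 170.61064473034125 [0.0146 0.0413]
slot
[ 4  3  7 19 86] [0.4476 0.1715] [207.2326 254.3488] ang -177.1453236095956 [0.0131 0.0357]
mug [ 0.5202 -0.2934  0.08  ]
mixer [[182.7056 232.8782]
 [228.8274 229.5838]
 [232.1472 276.0609]
 [186.0254 279.3553]] [[0.498  0.2286 0.062 ]
 [0.5039 0.1215 0.062 ]
 [0.3974 0.1143 0.062 ]
 [0.3914 0.2201 0.062 ]] [0.4477 0.1711 0.062 ] edges [np.float64(4.553954848889414), np.float64(-86.81959714305248), np.float64(-176.13145949188595), np.float64(93.2259941259517)]
```

View pics/finc.png

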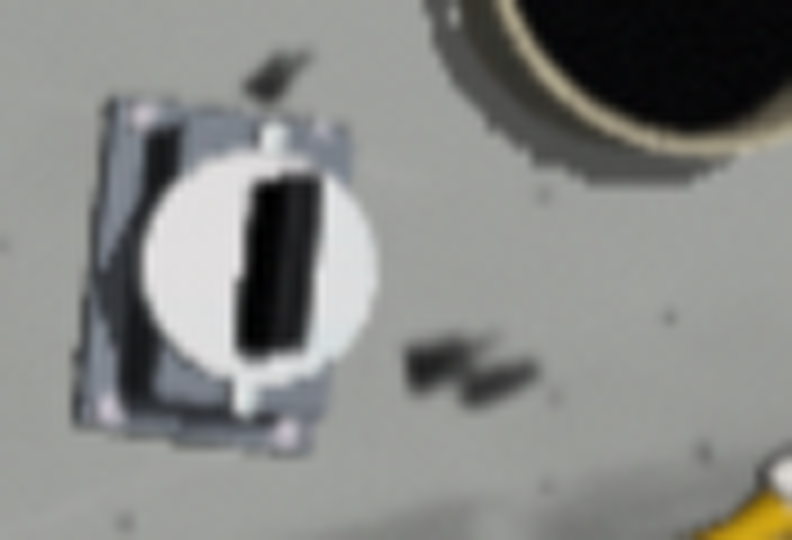

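```bash
python3 -m crank '0 0 1 0.98 -0.75 0 -0.1; 0 0 1 0.92 -0.84 0 -0.1; 0 0 1 0.84 -0.92 0 -0.1; 0 0 1 0.75 -0.98 0 -0.1; 0 0 0.3 0.67 -1 0 -0.1' 20
cat > d.py <<'E'
from h import *
import sys
np.set_printoptions(precision=3,suppress=True)
x,y,z,yaw=map(float,sys.argv[1:5])  # target tcp, yaw of tool x deg
o=robot.get_obs(); r=R.from_quat(o['tool_rot']); M=r.as_matrix()
Y=np.radians(yaw); X=np.array([np.cos(Y),np.sin(Y),0]);Z=np.array([0,0,-1.]);T=np.column_stack([X,np.cross(Z,X),Z])
rv=R.from_matrix(M.T@T).as_rotvec(degrees=True)/5
sh=M.T@(np.array([x,y,z])-o['position'])/.04
print('t',o['time'],'pos',o['position'],'yaw',np.degrees(np.arctan2(M[1,0],M[0,0])),'F',o['ft_force'],'M',o['moment'],'w',o['grip_width'],'j6',o['q'][5])
print('turn',rv,'shift',sh)
E
python3 d.py 0.476 -0.195 0.223 -6.5
```

```text
time: 1.38
position: [0.3144, -0.4105, 0.2224]
tool_rot: [0.998, -0.069, 0.001, 0.003]
ft_force: [0.1, -0.1, -0.0]
grip_width: 0.0498
t 1.375 pos [ 0.314 -0.41   0.222] yaw -7.883193679241775 F [ 0.105 -0.116 -0.034] M [ 0.064 -0.003 -0.032] w 0.049829297893269876 j6 0.5760118677874667
turn [ 0.058 -0.024 -0.277] shift [ 3.262 -5.889 -0.037]
```

```bash
python3 -m crank '0 0 -0.2 0.54 -0.98 0 -0.1; 0 0 0 0.54 -0.98 0 -0.1; 0 0 0 0.54 -0.98 0 -0.1; 0 0 0 0.54 -0.98 0 -0.1; 0 0 0 0.54 -0.98 0 -0.1' 20
python3 d.py 0.476 -0.195 0.223 -6.5
```

```text
time: 2.0
position: [0.4505, -0.2236, 0.223]
tool_rot: [0.998, -0.06, 0.003, 0.004]
ft_force: [0.3, 0.5, -0.1]
grip_width: 0.0481
t 2.0 pos [ 0.451 -0.224  0.223] yaw -6.88987022585746 F [ 0.302  0.548 -0.148] M [ 0.06   0.013 -0.02 ] w 0.048148458971261965 j6 1.0121620735783607
turn [ 0.089 -0.064 -0.078] shift [ 0.547 -0.787 -0.004]
```

```bash
python3 -m crank '0.09 -0.06 0 0.54 -0.78 0 -0.1; 0 0 0 0 0 0 -0.1' 20
python3 - <<'E'
from h import *
np.set_printoptions(precision=4,suppress=True)
p=snap('wrist','w1.png'); print(p['xyz'],R.from_quat(p['attitude']).as_matrix())
for d in spotter.boxes_of('lid_fin',p)[:3]: print(d['score'],w(p,d['at']),px(p,w(p,d['at'])))
E
python3 d.py 0.476 -0.195 0.223 -6.5
```

```text
time: 2.25
position: [0.4778, -0.1918, 0.2233]
tool_rot: [0.998, -0.058, 0.001, -0.0]
ft_force: [0.3, -0.4, 0.8]
grip_width: 0.0478
[ 0.5475 -0.2008  0.3851] [[-0.1143 -0.9597 -0.2566]
 [-0.9934  0.1103  0.0299]
 [-0.0004  0.2583 -0.9661]]
0.9 [ 0.4124 -0.0911  0.0499] [193.7884 262.6274]
0.63 [ 0.4785 -0.1998  0.0666] [287.2821 195.2767]
0.31 [ 0.6477 -0.0136  0.0241] [79.3648 39.9837]
t 2.35 pos [ 0.476 -0.193  0.223] yaw -6.760464628321083 F [-0.223 -0.475 -0.077] M [ 0.072  0.054 -0.015] w 0.04817984999007523 j6 1.0858216397074376
turn [ 0.002 -0.001 -0.052] shift [-0.002  0.044  0.003]
```

View pics/w1.png

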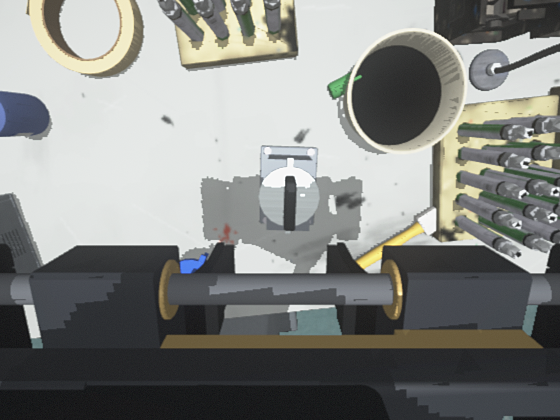

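```bash
python3 - <<'E'
from h import *
np.set_printoptions(precision=4,suppress=True)
p=viewer.camera('wrist')
cv2.imwrite('pics/w1c.png',cv2.resize(p['img'][135:245,240:340,::-1],None,fx=5,fy=5,interpolation=cv2.INTER_CUBIC))
g=cv2.cvtColor(p['img'],cv2.COLOR_RGB2GRAY)
m=(g[150:245,255:325]<60).astype(np.uint8);n,l,s,c=cv2.connectedComponentsWithStats(m)
for i in range(1,n):
  if s[i,4]>30: print(s[i],c[i]+[255,150])
t=np.array([.476,-.195]);a=np.radians(-6.5);X=np.array([np.cos(a),np.sin(a)])
for s in(-1,1): print('fin top ends',px(p,[*(t+s*.022*X),.106]),'pointer end',px(p,[*(t+s*.038*X),.066]))
E
```

```text
[28 59  9 20 58] [286.8448 222.2414]
fin top ends [281.1159 231.1559] pointer end [281.0463 233.7261]
fin top ends [280.9652 181.5546] pointer end [280.8099 157.5473]
```

View pics/w1c.png

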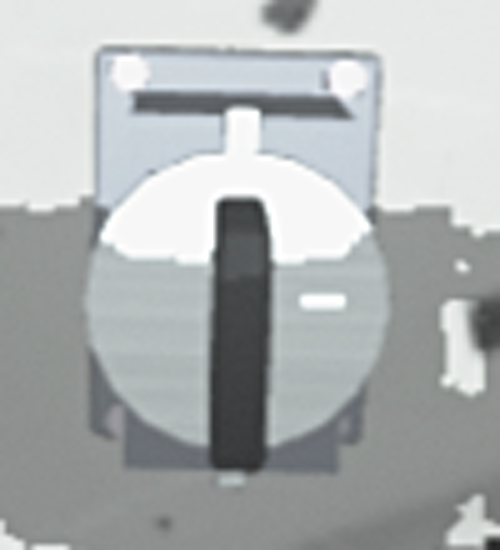

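```bash
python3 d.py 0.4775 -0.2013 0.150 -8; python3 -m crank '0 0 0.25 0.02 0.21 0.9 -0.1; 0 0 0 0 0 0.9 -0.1; 0 0 0 0 0 0 -0.1' 20
python3 d.py 0.4775 -0.2013 0.150 -8
python3 - <<'E'
from h import *
np.set_printoptions(precision=4,suppress=True)
p=viewer.camera('wrist')
cv2.imwrite('pics/w2c.png',cv2.resize(p['img'][160:310,200:380,::-1],None,fx=4,fy=4,interpolation=cv2.INTER_CUBIC))
t=np.array([.4775,-.2013]);a=np.radians(-8);X=np.array([np.cos(a),np.sin(a)])
f=lambda q:(q-[200,160])*4
for s in(-1,1): print('fin top ends',f(px(p,[*(t+s*.022*X),.106])),'fin base',f(px(p,[*(t+s*.022*X),.066])),'pointer end',f(px(p,[*(t+s*.038*X),.066])))
print(px(p,[*t,.106])-px(p,[*(t+[.001,0]),.106]))
E
```

```text
t 2.4 pos [ 0.476 -0.194  0.223] yaw -6.834337388451528 F [-0.218 -0.267  0.039] M [0.025 0.05  0.016] w 0.047712928135168316 j6 1.0858454610024777
turn [0.002 0.001 0.233] shift [0.061 0.181 1.827]
time: 2.78
position: [0.4748, -0.2065, 0.1508]
tool_rot: [0.997, -0.073, 0.001, 0.001]
ft_force: [1.0, 0.8, 1.0]
grip_width: 0.0479
t 2.775 pos [ 0.475 -0.207  0.151] yaw -8.418051560625761 F [0.964 0.827 0.981] M [0.043 0.042 0.028] w 0.0479427800412561 j6 1.0929205999130729
turn [ 0.03  -0.031 -0.084] shift [ 0.048 -0.139  0.02 ]
fin top ends [281.4913 410.7754] fin base [286.7478 328.0892] pointer end [287.7881 404.0291]
fin top ends [277.6185 152.9952] fin base [283.7108 106.3866] pointer end [282.5372  20.7171]
[0.2362 1.4496]
```

View pics/w2c.png

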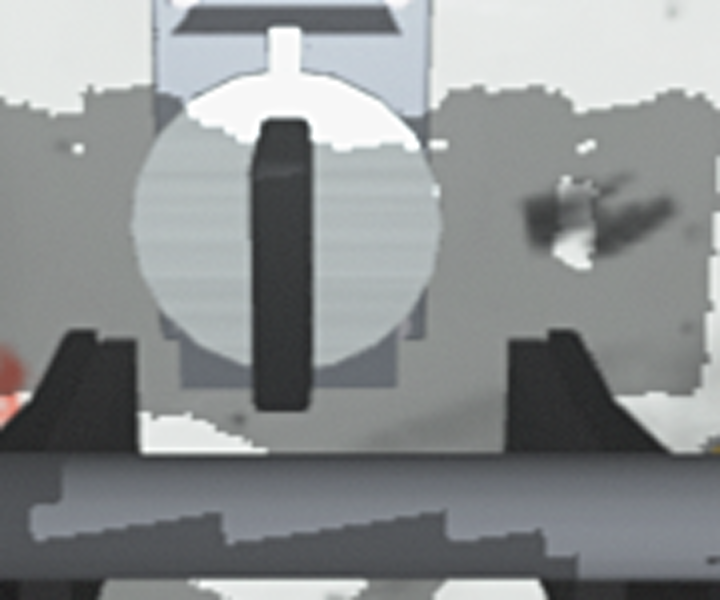

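```bash
python3 -m crank '0 0 -0.08 0.04 -0.12 0.6 -0.1; 0 0 0 0 0 0 -0.1' 20
python3 d.py 0.4767 -0.2013 0.074 -8
```

```text
time: 3.08
position: [0.4798, -0.2056, 0.131]
tool_rot: [0.997, -0.071, 0.005, 0.004]
ft_force: [-0.4, 0.3, 0.3]
grip_width: 0.0478
t 3.075 pos [ 0.48  -0.206  0.131] yaw -8.12307511252105 F [-0.388  0.349  0.347] M [ 0.035 -0.001  0.02 ] w 0.04782275484157738 j6 1.0957707448436222
turn [ 0.085 -0.128 -0.025] shift [-0.108 -0.105  1.423]
```

```bash
python3 -m crank '0 0 0 0 0 0 -0.1;0 0 0 0 0 0 -0.1' 20
python3 - <<'E'
from h import *
for i in range(5):
    viewer.camera('wrist');o=robot.get_obs();print(o['position'].round(4),o['q'].round(4),R.from_quat(o['tool_rot']).as_rotvec(degrees=True).round(2))
E
python3 d.py 0.4767 -0.2013 0.074 -8
```

```text
time: 3.32
position: [0.4814, -0.2073, 0.134]
tool_rot: [0.997, -0.071, 0.008, 0.006]
ft_force: [-0.4, -0.2, 0.1]
grip_width: 0.0477
[ 0.4816 -0.2074  0.1341] [-0.619   0.5164  1.7832 -0.0022  0.8221  1.0956] [178.87 -12.76   1.45]
[ 0.4814 -0.2072  0.1338] [-0.6189  0.5168  1.7836 -0.0021  0.822   1.0956] [178.89 -12.75   1.39]
[ 0.4812 -0.207   0.1336] [-0.6188  0.5172  1.784  -0.0021  0.8219  1.0957] [178.91 -12.75   1.34]
[ 0.481  -0.2069  0.1333] [-0.6188  0.5176  1.7842 -0.0021  0.8218  1.0957] [178.93 -12.75   1.3 ]
[ 0.4809 -0.2067  0.1331] [-0.6188  0.5179  1.7845 -0.0021  0.8218  1.0956] [178.95 -12.75   1.26]
t 3.575 pos [ 0.481 -0.207  0.133] yaw -8.144831959403344 F [-0.937 -0.954 -0.961] M [ 0.006  0.041 -0.028] w 0.047979283785173354 j6 1.0956480969745437
turn [ 0.107 -0.169 -0.03 ] shift [-0.145 -0.133  1.474]
```

```bash
python3 -m crank '0.1 -0.17 0 -0.14 -0.13 0.7 -0.1; 0 0 0 0 0 0 -0.1' 20
python3 d.py 0.4767 -0.2013 0.075 -8
```

```text
time: 3.82
position: [0.4768, -0.2012, 0.1051]
tool_rot: [0.997, -0.071, 0.0, 0.001]
ft_force: [0.0, -0.3, -0.6]
grip_width: 0.048
t 3.825 pos [ 0.477 -0.201  0.105] yaw -8.133889981831908 F [ 0.009 -0.32  -0.576] M [-0.008  0.079  0.026] w 0.047992547174599845 j6 1.0982760721233475
turn [ 0.013 -0.009 -0.027] shift [-0.003  0.002  0.751]
```

```bash
python3 -m crank '0 0 0 0 0 0.75 -0.1; 0 0 0 0 0 0 -0.1' 20
python3 d.py 0.4767 -0.2013 0.075 -8
python3 - <<'E'
from h import *
p=viewer.camera('wrist')
cv2.imwrite('pics/w3c.png',cv2.resize(p['img'][100:400,130:430,::-1],None,fx=2,fy=2))
E
```

```text
time: 4.08
position: [0.4784, -0.2023, 0.0761]
tool_rot: [0.997, -0.071, 0.002, 0.002]
ft_force: [-0.7, -0.2, -0.4]
grip_width: 0.0477
t 4.075 pos [ 0.478 -0.202  0.076] yaw -8.11893281443207 F [-0.683 -0.17  -0.357] M [-0.018 -0.003  0.036] w 0.04773596063743179 j6 1.0982704816212674
turn [ 0.033 -0.048 -0.024] shift [-0.046 -0.018  0.028]
```

View pics/w3c.png

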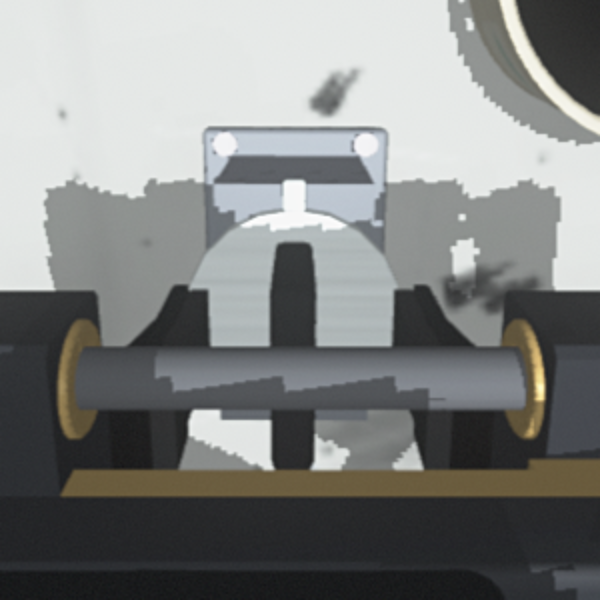

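The fin stands between the pads, about 2 mm left of centre (crop x 293, pad middle 301). I correct for that and close.

```bash
python3 -m crank '0 0 0 -0.03 -0.05 0.02 0.2; 0 0 0 0 0 0 1; 0 0 0 0 0 0 1; 0 0 0 0 0 0 1' 35
python3 d.py 0.4767 -0.2013 0.075 -8
```

```text
time: 4.62
position: [0.481, -0.2023, 0.0802]
tool_rot: [0.997, -0.071, 0.007, 0.004]
ft_force: [-0.3, -0.0, -0.1]
grip_width: 0.0155
t 4.625 pos [ 0.481 -0.202  0.08 ] yaw -8.10399199846945 F [-0.323 -0.034 -0.101] M [ 0.013  0.02  -0.043] w 0.015496082205848168 j6 1.1008985496625114
turn [ 0.09  -0.161 -0.021] shift [-0.112 -0.011  0.127]
```

```bash
python3 -m crank '0.09 -0.16 0 -0.11 0 0.12 1; 0 0 0 0 0 0 1; 0 0 0 0 0 0 1' 35
python3 d.py 0.4767 -0.2013 0.075 -8
```

```text
time: 5.0
position: [0.4789, -0.2018, 0.0778]
tool_rot: [0.997, -0.072, 0.003, 0.0]
ft_force: [-0.7, -0.1, -2.9]
grip_width: 0.0097
t 5.0 pos [ 0.479 -0.202  0.078] yaw -8.204643379553293 F [-0.749 -0.127 -2.933] M [0.047 0.034 0.041] w 0.009703510482576717 j6 1.0953171204754841
turn [-0.003 -0.058 -0.041] shift [-0.056 -0.006  0.071]
```

```bash
python3 -m crank '0 0 0 -0.02 0 -0.3 1; 0 0 0 0 0 -0.5 1; 0 0 0 0 0 -0.6 1; 0 0 0 0 0 -0.7 1;0 0 0 0 0 -0.6 1' 35
python3 d.py 0.4767 -0.2013 0.18 -8
python3 - <<'E'
from h import *
snap('scene','s2.png')
E
```

```text
time: 5.62
position: [0.4757, -0.2013, 0.1872]
tool_rot: [0.997, -0.072, -0.0, -0.001]
ft_force: [0.8, 0.5, -2.1]
grip_width: 0.0097
t 5.625 pos [ 0.476 -0.201  0.187] yaw -8.238413854066719 F [ 0.807  0.451 -2.136] M [ 0.022 -0.041  0.006] w 0.009706966334418766 j6 1.094973524998149
turn [-0.032  0.01  -0.048] shift [ 0.025 -0.003  0.181]
```

View pics/s2.png

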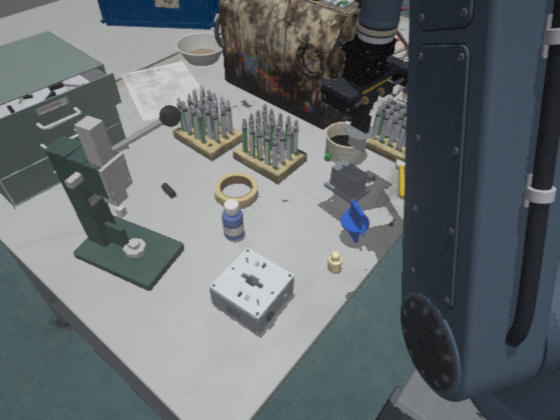

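```bash
python3 -m crank '0 0 -0.5 -0.2 -0.7 0 1; 0 0 -0.5 -0.2 -1 0 1; 0 0 -0.5 -0.15 -1 0 1; 0 0 -0.5 -0.15 -1 0 1;0 0 -0.3 -0.1 -1 0 1' 35
python3 d.py 0.449 0.171 0.185 3.5
```

```text
time: 6.3
position: [0.4538, -0.0113, 0.1895]
tool_rot: [1.0, 0.028, 0.003, 0.002]
ft_force: [1.7, 1.1, -2.3]
grip_width: 0.0095
t 6.3 pos [ 0.454 -0.011  0.19 ] yaw 3.2630011334007727 F [ 1.744  1.077 -2.329] M [ 0.039  0.037 -0.019] w 0.00951956407538272 j6 1.2440245558756036
turn [ 0.039 -0.062 -0.048] shift [ 0.138 -4.558  0.098]
```

```bash
python3 -m crank '0 0 0 0.03 -1 0 1; 0 0 0 0.03 -1 0 1; 0 0 0 0.03 -1 0 1; 0 0 0 0.03 -0.8 0 1;0 0 0 0 0 0 1' 35
python3 d.py 0.449 0.171 0.185 3.5
```

```text
time: 6.92
position: [0.4456, 0.1471, 0.1873]
tool_rot: [1.0, 0.03, 0.0, 0.002]
ft_force: [-0.1, -0.0, -2.0]
grip_width: 0.0096
t 6.925 pos [0.446 0.147 0.187] yaw 3.4852352673570355 F [-0.103 -0.027 -2.011] M [-0.036 -0.068  0.037] w 0.009632197438217992 j6 1.5951878315235317
turn [ 0.041  0.001 -0.003] shift [ 0.12  -0.591  0.055]
```

```bash
python3 - <<'E'
from h import *
p=snap('wrist','w4.png'); q=snap('top','t4.png')
cv2.imwrite('pics/w4c.png',cv2.resize(p['img'][90:370,130:430,::-1],None,fx=2,fy=2))
o=robot.get_obs();np.set_printoptions(precision=4,suppress=True)
print(o['position'],p['xyz'],p['attitude'])
for d in spotter.boxes_of('lid_fin',p)+spotter.boxes_of('mixer',p): print(d['score'],w(p,d['at']))
E
```

```text
[0.4459 0.1454 0.1873] [0.5159 0.1511 0.349 ] [ 0.7222 -0.6792 -0.0885  0.0965]
0.94 [ 0.4035 -0.0814  0.0528]
0.6 [0.4589 0.1468 0.1762]
0.78 [0.4702 0.1835 0.0605]
```

View pics/w4c.png

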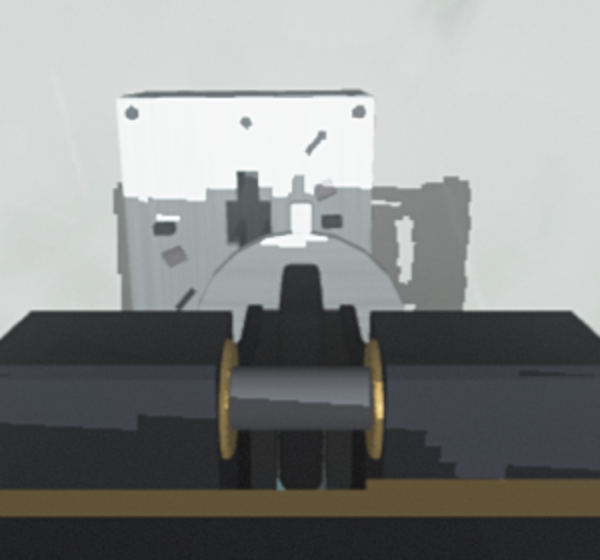

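View pics/t4.png

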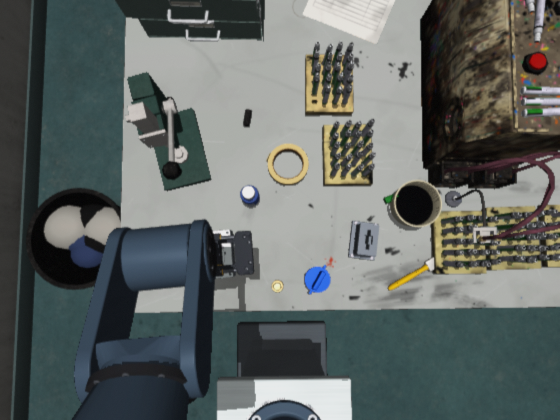

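```bash
python3 - <<'E'
from h import *
np.set_printoptions(precision=4,suppress=True)
p=viewer.camera('wrist'); o=robot.get_obs(); tz=o['position'][2]; print(o['position'])
cv2.imwrite('pics/w5a.png',cv2.resize(p['img'][125:225,185:325,::-1],None,fx=5.7,fy=5.7,interpolation=cv2.INTER_CUBIC))
f=lambda u,v,z:print(ray(p,u/2+130,v/2+90,z))
f(121,96,.062);f(373,96,.062);f(247,171,.062);f(246,122,.062)
print('pointer tip');f(301,203,tz-.012);print('fin base +x');f(300,265,tz-.012)
E
python3 d.py 0.449 0.171 0.185 3.5
```

```text
[0.4465 0.1446 0.1875]
[0.4994 0.2217 0.062 ]
[0.5054 0.1161 0.062 ]
[0.4707 0.1678 0.062 ]
[0.4916 0.169  0.062 ]
pointer tip
[0.4812 0.1456 0.1755]
fin base +x
[0.464  0.1448 0.1755]
t 7.175 pos [0.447 0.145 0.188] yaw 3.197559360486839 F [ 0.425 -1.13  -2.179] M [-0.059  0.074 -0.002] w 0.009747101859411062 j6 1.5950127234165745
turn [ 0.045 -0.006 -0.061] shift [ 0.099 -0.657  0.061]
```

View pics/w5a.png

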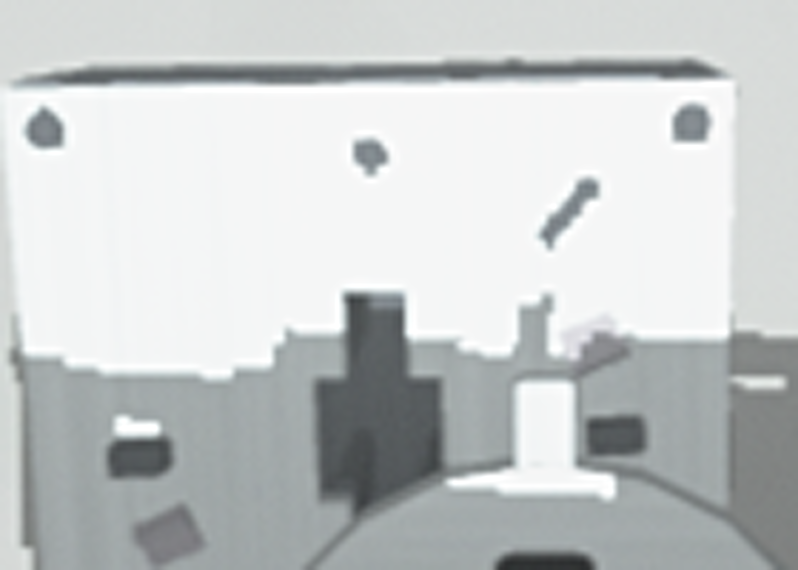

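```bash
python3 - <<'E'
from h import *
np.set_printoptions(precision=4,suppress=True)
p=snap('wrist','w6.png'); o=robot.get_obs(); print(o['position'])
g=cv2.cvtColor(p['img'],cv2.COLOR_RGB2GRAY)
for v in (142,150,160,170,178,184,190,196,202): print(v,' '.join(map(str,g[v,182:326:1])) if v in(150,184,202) else '')
E
python3 - <<'E'
import cv2
a=cv2.imread('pics/w6.png')[130:230,180:330]
a=cv2.resize(a,(750,500),interpolation=cv2.INTER_NEAREST)
for i in range(0,150,10): cv2.line(a,(i*5,0),(i*5,499),(0,0,255) if i%50==0 else (0,180,255),1)
for i in range(0,100,10): cv2.line(a,(0,i*5),(749,i*5),(0,0,255) if i%50==0 else (0,180,255),1)
cv2.imwrite('pics/w6g.png',a)
E
```

```text
[0.4466 0.1446 0.1876]
142 
150 216 216 216 232 245 246 248 245 187 138 132 132 149 226 250 246 245 246 246 245 244 244 245 246 246 245 245 245 245 246 246 246 245 246 246 246 245 245 245 245 245 245 246 246 246 246 246 246 246 245 246 246 246 246 246 246 246 246 246 246 246 246 246 249 244 159 137 133 141 200 248 249 247 246 246 246 246 246 246 246 246 246 246 246 246 246 246 246 246 246 246 246 246 246 246 246 245 246 246 246 246 246 246 246 246 246 246 246 246 246 246 246 246 246 246 246 246 246 246 247 249 250 253 249 246 251 251 249 247 247 247 239 219 217 219 218 218 218 218 219 219 219 219 218
160 
170 
178 
184 213 213 214 214 214 185 199 245 245 244 245 245 245 244 244 244 244 244 244 245 245 245 244 244 244 245 245 244 244 245 244 245 245 245 244 244 245 245 245 244 245 244 244 244 245 245 245 245 246 246 247 251 242 179 167 168 170 169 170 168 169 172 162 126 90 81 87 94 96 97 95 95 91 97 165 221 219 218 218 218 214 213 216 240 248 247 246 246 245 245 246 249 243 175 169 170 168 165 171 233 248 233 221 220 223 225 200 143 152 170 169 172 195 216 214 211 212 214 215 215 215 217 216 213 213 214 218 218 199 168 157 135 132 146 162 160 161 160 159 161 159 159 159 160
190 
196 
202 213 212 213 212 214 217 187 135 149 164 166 167 170 172 168 165 165 164 164 165 169 172 155 124 108 108 107 98 95 96 96 97 121 157 170 166 166 167 166 165 167 165 166 166 165 167 166 166 169 168 168 165 166 167 169 168 169 159 126 91 86 88 89 88 82 76 77 76 81 90 90 89 89 91 88 90 87 85 76 75 114 156 167 167 170 172 169 166 166 163 165 162 159 206 244 245 244 244 244 244 245 246 247 220 160 140 84 84 86 88 87 87 86 85 83 100 140 167 167 166 165 168 165 165 164 165 167 168 168 169 155 130 131 133 132 131 133 132 132 131 131 130 130 130
```

View pics/w6g.png

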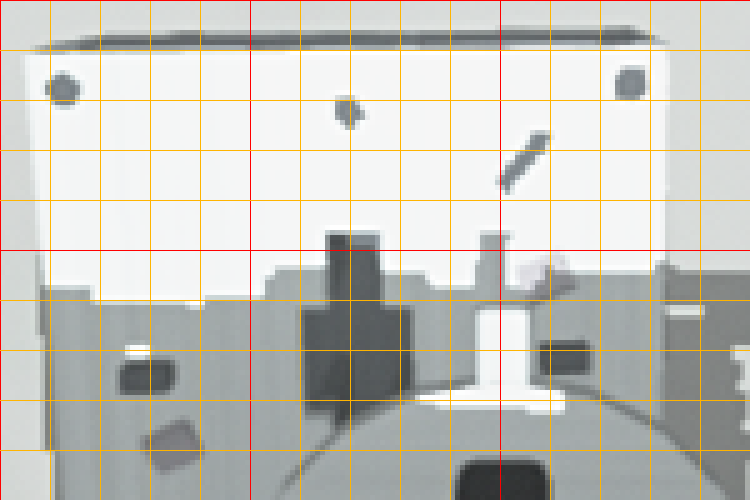

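```bash
python3 - <<'E'
from h import *
from scipy.optimize import least_squares as ls
np.set_printoptions(precision=4,suppress=True)
p=viewer.camera('wrist'); o=robot.get_obs(); tz=o['position'][2]; print(o['position'])
c,s=np.cos(np.radians(40)),-np.sin(np.radians(40))
A=[((.0235,.005),(245.4,176.4)),((.0235,-.005),(256,176.4)),((.01,.01),(240.6,191.6)),((.01,-.01),(262.6,191.6)),((.046*c,.046*s),(285,162)),((.055,.055),(185.2,140.5)),((.055,-.055),(313.2,139))]
def pr(m,q,z): a=np.array([[np.cos(m[2]),-np.sin(m[2])],[np.sin(m[2]),np.cos(m[2])]])@q+m[:2]; return px(p,[*a,z])
def fit(A,z,n):
    for dz in (0,.01):
        r=ls(lambda m:np.concatenate([pr(m,q,z+dz)-u for q,u in A]),[.448,.17,.06]);print(n,dz,r.x,np.degrees(r.x[2]),r.fun.reshape(-1,2).round(1).tolist())
fit(A,.062,'mixer'); fit(A[:5],.062,'mixer5')
L=[((.038,.003),(275.2,191.6)),((.038,-.003),(286,191.6)),((.022,.005),(271.5,222)),((.022,-.005),(289.8,222))]
fit(L,tz-.012,'lid')
E
python3 d.py 0.449 0.171 0.185 3.5
```

```text
[0.4467 0.1446 0.1876]
mixer 0 [0.4466 0.1683 0.0713] 4.086047875178622 [[-0.4, 0.2], [0.6, 0.0], [-0.6, 0.4], [0.2, 0.1], [-0.2, 0.4], [-1.2, -0.2], [1.6, -0.7]]
mixer 0.01 [0.4479 0.1676 0.072 ] 4.1255404322728895 [[-0.7, 0.6], [0.6, 0.4], [-1.2, 1.3], [0.5, 1.0], [0.9, 0.2], [-3.9, -1.1], [3.8, -1.8]]
mixer5 0 [0.4467 0.1682 0.0735] 4.208481336292124 [[-0.3, 0.0], [0.7, -0.2], [-0.5, 0.2], [0.3, -0.2], [-0.1, 0.1]]
mixer5 0.01 [0.4484 0.1676 0.0736] 4.21679121558297 [[-0.8, -0.1], [0.6, -0.3], [-1.2, 0.7], [0.5, 0.3], [0.8, -0.5]]
lid 0 [0.443  0.1431 0.0579] 3.3151389867671703 [[-0.3, 0.7], [0.3, 0.7], [-0.1, -0.7], [0.1, -0.8]]
lid 0.01 [0.4455 0.1433 0.0579] 3.317539867755978 [[-0.6, -0.1], [0.6, -0.2], [-0.6, 0.2], [0.6, 0.1]]
t 7.275 pos [0.447 0.145 0.188] yaw 3.1787194360079063 F [ 0.571  0.651 -2.258] M [0.069 0.07  0.01 ] w 0.009846694066017797 j6 1.5951511305776003
turn [ 0.043 -0.01  -0.064] shift [ 0.094 -0.656  0.063]
```

```bash
python3 -m crank '0 0 -0.2 0.02 -0.64 0 1; 0 0 0 0 0 0.6 1; 0 0 0 0 0 0.5 1; 0 0 0 0 0 0 1' 35
python3 d.py 0.4495 0.1698 0.137 4.1
```

```text
time: 7.78
position: [0.4481, 0.1679, 0.1433]
tool_rot: [0.999, 0.034, 0.002, 0.002]
ft_force: [0.6, 0.6, -2.6]
grip_width: 0.0098
t 7.775 pos [0.448 0.168 0.143] yaw 3.8938979258297306 F [ 0.555  0.628 -2.566] M [ 0.021 -0.034 -0.02 ] w 0.009779752954556006 j6 1.634189583788017
turn [ 0.046 -0.04  -0.041] shift [ 0.037 -0.044  0.157]
```

```bash
python3 -m crank '0.05 -0.04 -0.05 0.04 -0.05 0.15 1; 0 0 0 0 0 0 1' 35
python3 d.py 0.4495 0.1698 0.137 4.1
python3 - <<'E'
from h import *
p=snap('wrist','w7.png');q=snap('scene','s7.png')
a=p['img'][110:230,200:350,::-1]
a=cv2.resize(a,(750,600),interpolation=cv2.INTER_NEAREST)
for i in range(0,150,10): cv2.line(a,(i*5,0),(i*5,599),(0,0,255) if i%50==0 else (0,180,255),1)
for i in range(0,120,10): cv2.line(a,(0,i*5),(749,i*5),(0,0,255) if i%50==0 else (0,180,255),1)
cv2.imwrite('pics/w7g.png',a)
cv2.imwrite('pics/s7c.png',cv2.resize(q['img'][180:340,170:350,::-1],None,fx=3.7,fy=3.7,interpolation=cv2.INTER_CUBIC))
np.set_printoptions(precision=4,suppress=True);print(robot.get_obs()['position'])
E
```

```text
time: 8.02
position: [0.4508, 0.1696, 0.138]
tool_rot: [0.999, 0.036, 0.001, -0.0]
ft_force: [-0.1, 0.2, -2.3]
grip_width: 0.0097
t 8.025 pos [0.451 0.17  0.138] yaw 4.076651374089655 F [-0.083  0.237 -2.289] M [ 0.015  0.03  -0.025] w 0.009701551763553178 j6 1.6258786486272658
turn [-0.009 -0.021 -0.005] shift [-0.033 -0.007  0.025]
[0.451  0.1697 0.1384]
```

View pics/w7g.png

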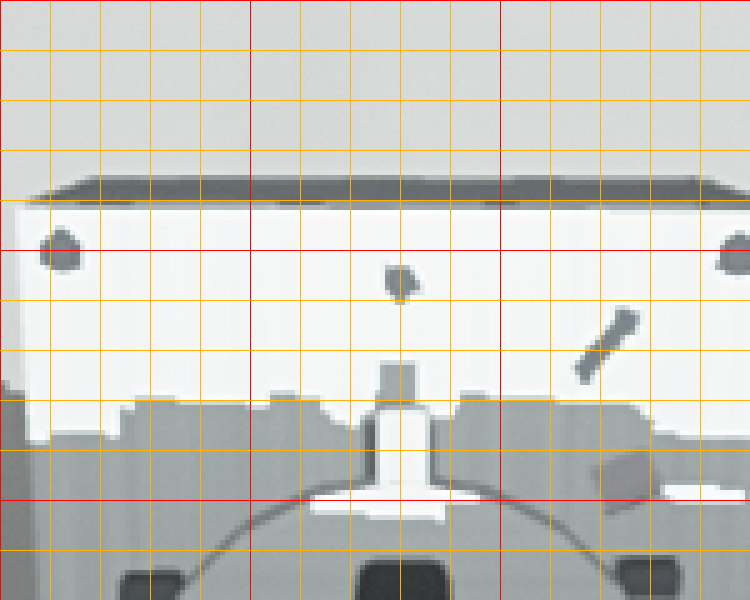

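View pics/s7c.png

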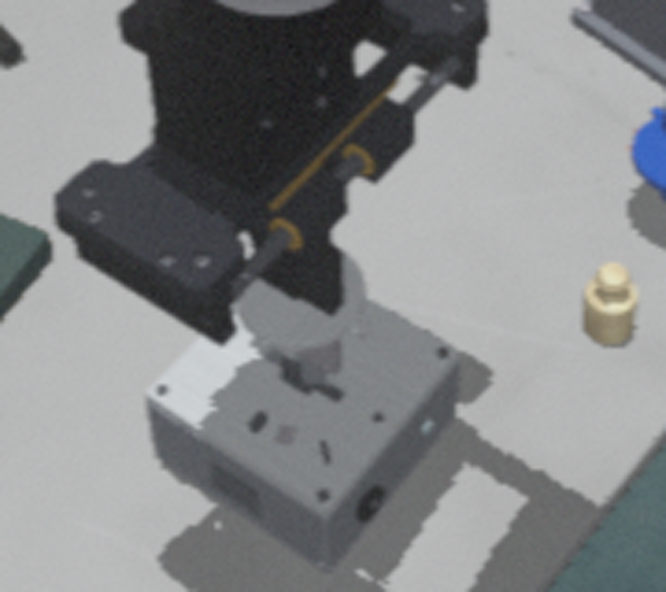

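```bash
python3 - <<'E'
from h import *
from scipy.optimize import least_squares as ls
np.set_printoptions(precision=4,suppress=True)
p=viewer.camera('wrist'); o=robot.get_obs(); tz=o['position'][2]; print(o['position'])
g=cv2.cvtColor(p['img'],cv2.COLOR_RGB2GRAY); print(g[155,340:362],g[180,340:362])
c,s=np.cos(np.radians(40)),-np.sin(np.radians(40))
def pr(m,q,z): a=np.array([[np.cos(m[2]),-np.sin(m[2])],[np.sin(m[2]),np.cos(m[2])]])@q+m[:2]; return px(p,[*a,z])
f=lambda m:np.concatenate([pr(m,(.046*c,.046*s),.062)-(321.2,179.2),pr(m,(m[3],0),.062)-(280.2,166.4),pr(m,(.055,.055),.062)-(204.4,151.4),[pr(m,(.02,.005),.062)[0]-272.6,pr(m,(.02,-.005),.062)[0]-287.4]])
r=ls(f,[.448,.17,.06,.045]);print(r.x,np.degrees(r.x[2]),r.fun)
L=[((.038,.003),(275,191)),((.038,-.003),(286,191)),((.022,.005),(271.6,222.4)),((.022,-.005),(290,222.4))]
for dz in(0,.005):
  l=ls(lambda m:np.concatenate([pr(m,q,tz-.012+dz)-u for q,u in L]),[.448,.17,.06]);print(l.x,np.degrees(l.x[2]),l.fun.round(1))
M=R.from_quat(o['tool_rot']).as_matrix(); print('tool z',M[:,2])
E
python3 d.py 0.4495 0.1698 0.137 4.1
```

```text
[0.4508 0.1698 0.1384]
[246 246 246 245 246 246 247 248 247 248 247 247 246 246 246 247 243 220
 215 217 217 217] [245 244 244 245 245 245 244 244 244 245 246 245 245 246 245 232 217 216
 216 217 217 217]
[0.4464 0.1685 0.0648 0.0446] 3.71134383134145 [ 0.4971  0.539   0.4818  0.0038 -1.761  -0.406   0.9716 -0.1433]
[0.4474 0.1681 0.0803] 4.598401555040541 [-0.1  1.2  0.2  1.2 -0.1 -1.2 -0.  -1.3]
[0.4487 0.1681 0.0803] 4.598138538546452 [-0.3  0.8  0.4  0.7 -0.3 -0.7  0.3 -0.9]
tool z [ 0.0026  0.0009 -1.    ]
t 8.175 pos [0.451 0.17  0.138] yaw 4.098811526391281 F [ 0.282 -0.085 -2.815] M [0.034 0.048 0.03 ] w 0.009746359653522597 j6 1.6260035116154752
turn [-0.008 -0.03  -0.   ] shift [-0.033 -0.003  0.034]
```

```bash
python3 -m crank '0 -0.02 0.03 -0.04 -0.01 0.25 1; 0 0 0 0 0 0.12 1;0 0 0 0 0 0 1' 35
python3 d.py 0.4493 0.170 0.1 3.9
```

```text
time: 8.55
position: [0.4491, 0.1702, 0.1229]
tool_rot: [0.999, 0.034, 0.001, -0.0]
ft_force: [0.1, 0.5, -1.8]
grip_width: 0.0095
t 8.55 pos [0.449 0.17  0.123] yaw 3.947475836079427 F [ 0.115  0.523 -1.786] M [ 0.053  0.059 -0.018] w 0.009485387779102631 j6 1.6297394413716402
turn [-0.008 -0.016  0.01 ] shift [0.003 0.005 0.573]
```

```bash
python3 -m crank '0 -0.01 0 0 0 0.2 1; 0 0 0 0 0 0.1 1;0 0 0 0 0 0 1' 35
python3 d.py 0.4493 0.170 0.08 3.9
```

```text
time: 8.93
position: [0.4492, 0.1702, 0.1099]
tool_rot: [0.999, 0.034, 0.0, -0.0]
ft_force: [0.5, 0.4, -1.1]
grip_width: 0.0095
t 8.925 pos [0.449 0.17  0.11 ] yaw 3.951830460077457 F [ 0.532  0.411 -1.106] M [0.02  0.028 0.001] w 0.009535939292127898 j6 1.6295978766812926
turn [-0.008 -0.003  0.01 ] shift [0.002 0.005 0.748]
```

```bash
python3 -m crank '0 0 0 0 0 0.3 1; 0 0 0 0 0 0.1 1;0 0 0 0 0 0 1' 35
python3 d.py 0.4493 0.170 0.08 3.9
```

```text
time: 9.3
position: [0.4493, 0.1702, 0.0927]
tool_rot: [0.999, 0.034, 0.0, -0.0]
ft_force: [-0.1, -0.1, -1.5]
grip_width: 0.0098
t 9.3 pos [0.449 0.17  0.093] yaw 3.953673455066962 F [-0.142 -0.145 -1.464] M [ 0.071 -0.025  0.009] w 0.009830181245520658 j6 1.6295225377199645
turn [-0.008 -0.003  0.011] shift [-0.     0.005  0.318]
```

```bash
python3 -m crank '0 0 0 0 0 0.2 1; 0 0 0 0 0 0.08 1;0 0 0 0 0 0 1' 35
python3 d.py 0.4493 0.170 0.08 3.9
```

```text
time: 9.68
position: [0.4494, 0.1702, 0.0807]
tool_rot: [0.999, 0.034, 0.0, -0.0]
ft_force: [-0.4, -0.0, -1.1]
grip_width: 0.0101
t 9.675 pos [0.449 0.17  0.081] yaw 3.953707628998102 F [-0.394 -0.032 -1.129] M [ 0.051  0.005 -0.026] w 0.010087797910437717 j6 1.6295154643256105
turn [-0.008 -0.006  0.011] shift [-0.004  0.006  0.019]
```

Smooth so far. Next I push gently to the seat.

```bash
python3 -m crank '0 0 0 0 0 0.06 1; 0 0 0 0 0 0.06 1;0 0 0 0 0 0.06 1' 35
python3 d.py 0.4493 0.170 0.08 3.9
python3 - <<'E'
from h import *
p=snap('wrist','w8.png');q=snap('scene','s8.png')
cv2.imwrite('pics/s8c.png',cv2.resize(q['img'][180:340,170:350,::-1],None,fx=3.7,fy=3.7,interpolation=cv2.INTER_CUBIC))
cv2.imwrite('pics/w8c.png',cv2.resize(p['img'][100:300,160:400,::-1],None,fx=3,fy=3,interpolation=cv2.INTER_CUBIC))
E
```

```text
time: 10.05
position: [0.4495, 0.1703, 0.0797]
tool_rot: [0.999, 0.035, 0.002, -0.0]
ft_force: [-4.4, -1.2, 19.8]
grip_width: 0.0096
t 10.05 pos [0.45 0.17 0.08] yaw 4.011912166089965 F [-4.441 -1.199 19.753] M [-0.239  0.606  0.005] w 0.00956336369933139 j6 1.6296204459002313
turn [-0.004 -0.041  0.022] shift [-0.006  0.008 -0.007]
```

View pics/s8c.png

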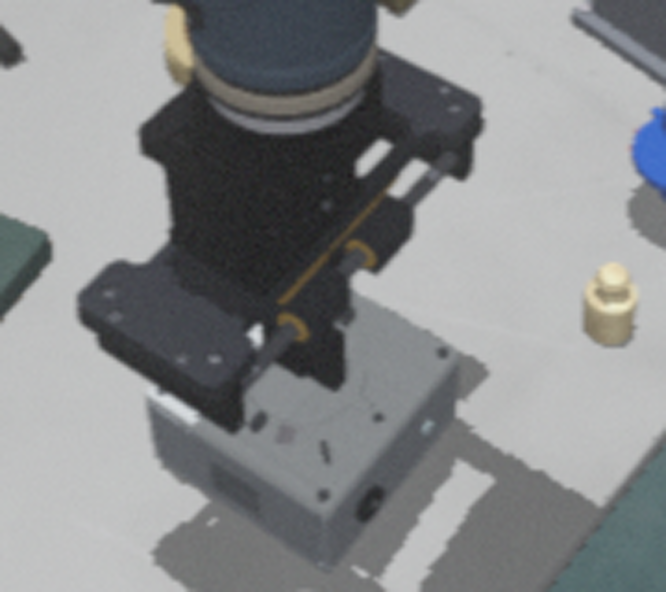

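View pics/w8c.png

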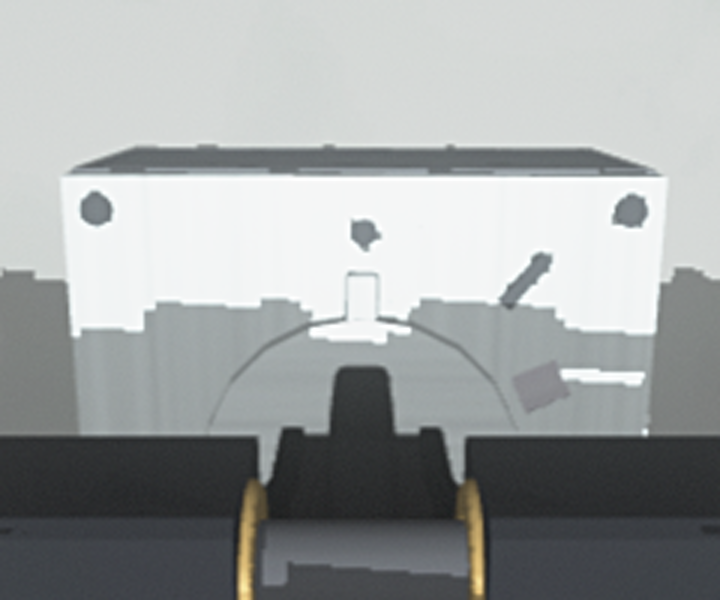

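```bash
python3 -m crank '0 -0.02 0.6 0 0.01 0.04 1; 0 0 0.8 0 0.01 0.04 1; 0 0 0.8 0 0.01 0.04 1; 0 0 0.8 0 0.01 0.04 1' 40
python3 d.py 0.450 0.1682 0.0795 -36
```

```text
time: 10.65
position: [0.4514, 0.1693, 0.0797]
tool_rot: [0.995, -0.098, 0.005, -0.001]
ft_force: [-1.8, 0.5, 11.8]
grip_width: 0.01
t 10.65 pos [0.451 0.169 0.08 ] yaw -11.233761846336291 F [-1.793  0.491 11.848] M [-0.101  0.561  0.186] w 0.009993231014651334 j6 1.8941022990952174
turn [-0.057 -0.104  4.953] shift [-0.028  0.034  0.005]
```

```bash
python3 -m crank '-0.05 -0.08 0.8 -0.02 0.02 0.04 1; 0 0 0.8 0 0.01 0.04 1; 0 0 0.8 0 0.01 0.04 1; 0 0 0.8 0 0 0.04 1' 40
python3 d.py 0.450 0.1682 0.0795 -36
```

```text
time: 11.15
position: [0.4515, 0.1681, 0.0797]
tool_rot: [0.971, -0.237, 0.005, 0.0]
ft_force: [-3.3, -1.5, 13.0]
grip_width: 0.0097
t 11.15 pos [0.451 0.168 0.08 ] yaw -27.41985311733731 F [-3.321 -1.521 12.956] M [-0.368  0.627  0.268] w 0.009706901257137536 j6 2.180524588953107
turn [-0.03  -0.102  1.716] shift [-0.034  0.016  0.005]
```

```bash
python3 -m crank '-0.03 -0.08 0.7 -0.03 0.01 0.04 1; 0 0 0.7 0 0 0.04 1; 0 0 0.4 0 0 0.04 1' 40
python3 d.py 0.450 0.1682 0.0795 -36
python3 - <<'E'
from h import *
p=snap('wrist','w9.png')
cv2.imwrite('pics/w9c.png',cv2.resize(p['img'][100:300,160:400,::-1],None,fx=3,fy=3,interpolation=cv2.INTER_CUBIC))
E
```

```text
time: 11.52
position: [0.4512, 0.1675, 0.0797]
tool_rot: [0.95, -0.312, 0.003, 0.001]
ft_force: [-3.1, -1.0, 12.8]
grip_width: 0.0098
t 11.525 pos [0.451 0.168 0.08 ] yaw -36.37983476427147 F [-3.127 -0.977 12.77 ] M [-0.099  0.496  0.247] w 0.009790875422658578 j6 2.3372076620866062
turn [-0.008 -0.081 -0.076] shift [-0.033  0.004  0.006]
```

View pics/w9c.png

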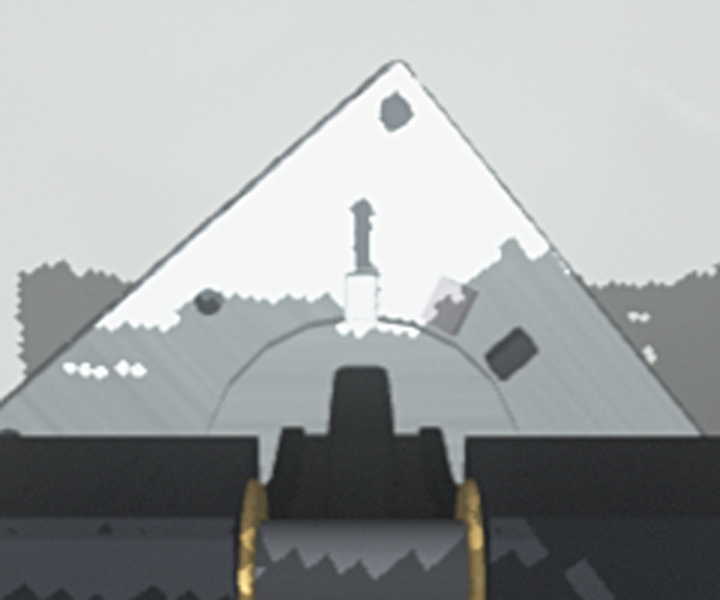

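The pointer lines up with the halfway line (crop x 362 for both). Now I check that it holds steady.

```bash
python3 -m crank '0 -0.03 0.1 0 0 0.05 1; 0 0 0.1 0 0 0.05 1' 40
python3 - <<'E'
from h import *
for i in range(24):
    p=viewer.camera('wrist')
    if i%4==3:
        o=robot.get_obs();M=R.from_quat(o['tool_rot']).as_matrix();print(o['position'].round(4),np.degrees(np.arctan2(M[1,0],M[0,0])).round(2),np.degrees(np.arccos(-M[2,2])).round(2),o['ft_force'].round(1),o['moment'].round(2))
cv2.imwrite('pics/w10c.png',cv2.resize(p['img'][100:300,160:400,::-1],None,fx=3,fy=3,interpolation=cv2.INTER_CUBIC)); print(o['time'],o['grip_width'])
E
```

```text
time: 11.82
position: [0.4512, 0.1675, 0.0797]
tool_rot: [0.948, -0.319, 0.003, 0.0]
ft_force: [-3.1, -0.9, 15.8]
grip_width: 0.0092
[0.4511 0.1675 0.0797] -37.21 0.4 [-3.  -0.9 15.9] [-0.14  0.67  0.27]
[0.4512 0.1675 0.0797] -37.21 0.4 [-3.1 -1.1 15.9] [-0.14  0.63  0.26]
[0.4511 0.1675 0.0797] -37.21 0.4 [-3.4 -0.6 15.4] [-0.1   0.66  0.31]
[0.4511 0.1675 0.0797] -37.21 0.4 [-3.6 -0.9 16. ] [-0.07  0.69  0.25]
[0.4511 0.1675 0.0797] -37.21 0.4 [-2.9 -1.3 15.5] [-0.13  0.65  0.25]
[0.4511 0.1675 0.0797] -37.21 0.4 [-3.4 -0.9 16.4] [-0.1   0.64  0.27]
13.025 0.009574337764181517
```

View pics/w10c.png

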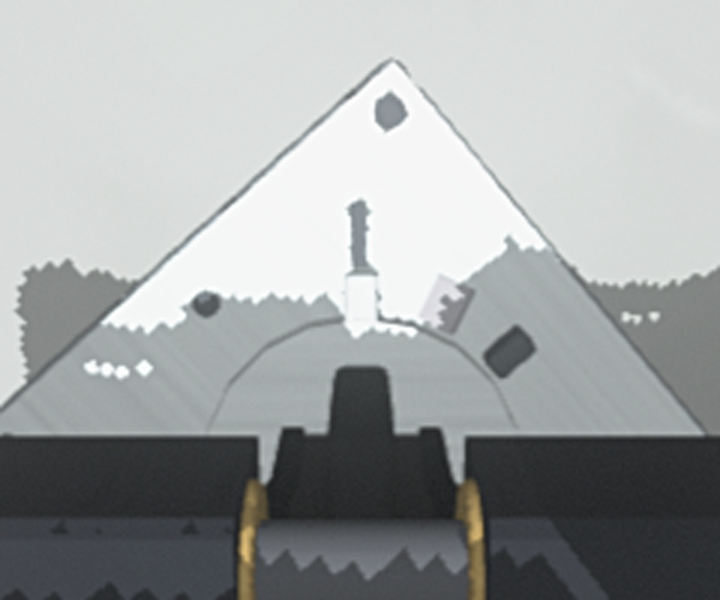

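```bash
python3 -c "
from h import *
print(robot.hand_in())"; python3 d.py 0.45 0.168 0.08 -36
```

```text
the job is handed in; nothing more can be done
None
the job is handed in; nothing more can be done
```

I lifted the black-finned aluminium lid straight out of the stand, seated it in the mixer's slot, and twisted it about 41° clockwise to the halfway lines. I handed in at about 13 s, still gripping it at 40 N with about 16 N pressing down. The blue look-alike was left alone.

- **Seating:** in the last checks the tool stayed still for 1.2 s. Its height was 79.7 mm, matching the expected seated height of about 80 mm, and its tilt was 0.4°.
- **Angle:** in the wrist picture the pointer was within about 1–1.5° of the halfway line, slightly past it. The tool's yaw agrees, at -37.2° against an estimated target of about -36°.
- **Centring:** I could only judge this from camera fits, which differ by 1–2 mm. A sideways force of about 3 N remained.
- **Drive ring:** I could not read it. That it is short of the lock bump follows only from the angle and the pictures.
- **Bystanders:** no unexpected forces or contacts showed on the way. I took no final picture of the ink bottle, the weight and the tape roll after the twist.

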